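# Dispense the flux tin with the spring-return slide

### The job

Two identical push dispensers stand on the bench; one is loaded with the red flux tin, the other with the reel of solder. Dispense the flux tin: slide the orange knob of its dispenser all the way to the end, so that the tin drops into the blue catch tray, then let go there so that the spring snaps the slide back home by itself. Leave the slide of the solder reel's dispenser alone.

Things in the scene. Friction and masses are not known exactly. Their poses are not given: they have to be found in the camera images.
- tin_feeder: Dispenser holding the red flux tin, fixed: 74 mm wide, x -127 to +69. Origin on the bench top, midway across; x = push direction, towards the blue tray; z up. Grey deck, top z 22, ends at x -36; aluminium cheeks up to z 40, plate behind the slide to z 46. Tray inside x -36 to 65, y -33 to 33, floor z 4, walls to z 28. Orange knob, home at x -90, y 0: upright, 18 across, z 40 to 82 (all mm).
- tin_slide (a joint): Travel (m) of this dispenser's slide (orange knob on a black block, 28 x 56 mm, top z 41 mm; knob cap 21 mm across, 8 mm high) along the dispenser's +x: 0 home, 0.060 end stop. The spring pushes back with 4 N at home, 7 N at the end, a little more when moved fast; let go at the end, it runs home in about 0.3 s. The tin is down in the tray by about 0.050.
- flux_tin: The red round flux tin, 56 mm across, 20 mm high; origin at the centre of its underside, z up. It starts on the deck just ahead of the pusher.
- reel_slide (a joint): Travel of the slide of the other, identical dispenser, loaded with a white reel of solder with dark flanges and a yellow and black top (52 mm across, 38 mm high), in m: 0 = home. To be left alone.
There are look-alikes about, which are no part of the job. What is meant by the flux_tin is not black or yellow, and is the larger of those in its own colour.

How it is judged:
By the outcome, as a careful person would: the job done as asked, in the order asked, and still so for the second after the job is handed in, with the robot touching nothing.
It also fails if it takes over 26 s, if anything falls off the work surface, if the arm or the gripper's body presses on something with over 40 N, if the wrist force passes 120 N, or if a joint passes its speed limit or range.

### The arm

A 6-joint arm with a two-finger parallel gripper is mounted at the origin on a cart in front of the work surface, level with it; the furniture and walls round the work are solid. World frame = base frame: x ahead of the robot, y to its left, z up, the work surface at z = 0. Lengths are in mm, angles in rad, forces in N, time in s.
With the tool pointing down it reaches from about 300 to 750 mm from the base axis. Payload 8.5 kg.
Tool frame: the origin (TCP) lies on the mounting face of the last link; the fingertips stand 166 mm ahead of it and the grasp point (between the pads) lies 147 mm ahead of it; z points along the fingers, y is the line along which they close (so a half turn about z gives the same grasp; the last joint's range is limited). The gripper opens to 88 mm and grips with 3 to 60 N. Pads are 18 mm wide; open, the fingers measure 123 mm over their backs; the gripper's body (75 mm by 187 mm) begins 45 mm behind the grasp point.
Start: joints at [-1.359, 0.381, 1.297, -0, 1.464, -0.215], TCP at [227.67, -500.647, 404.748] pointing down, gripper open.
Joint ranges: [-3.11, 3.11], [-0.89, 2.33], [0.22, 2.48], [-1.42, 4.56], [0.17, 2.85], [-2.88, 2.88]. Speed limits (rad/s): [2.39, 2.39, 3.14, 3.14, 3.14, 3.14].

### API

Orientations are given as a unit quaternion [x, y, z, w].
In Python, from workcell import env, read_state, eyes, workorder gives the robot as it stands. Calls block until the motion is done:
- env.goto(position, orientation): joint-space move of the TCP to a pose.
- env.line_to(position, orientation=None, v=150): straight line of the TCP; orientation=None keeps the orientation; v is the mean speed in mm/s.
- env.move_joints(angles): joint-space move.
- env.grip(opening): finger opening in mm; the grip force is fixed at half the most; returns when the fingers have stopped.
- env.wait(seconds).
- env.ik(position, orientation): joint angles nearest the present ones, or None.
- read_state(): the state.
- eyes.camera(name): name is "scene" or "top"; returns a dict with "color" (400x640x3 uint8, red, green, blue), "z_map" (400x640 float32, mm along the optical axis (not along the pixel's ray), 0 where there is no reading), "fov_y" (degrees; the focal length in pixels is half the picture's height over the tangent of half this angle, whatever the lens; pixels are square), "cx", "cy" (the principal point, pixels), "rvec" (rotation vector, rad) and "tvec" (3), from world to camera coordinates, as OpenCV has them. Camera axes: x right, y down, z forward; pixel columns grow to the right and rows downward; lengths in mm; the calibration is good to about 2 mm. A picture is of the moment at which its call begins.
A pose or a line that the arm cannot do raises env.MotionError and nothing moves.
- workorder.job_done(): hands the job in; it is judged then, once.
The state is a dict: "time": time; "qpos": joint angles; "joint_velocities": joint speeds; "effort": joint torques, N m; "position": TCP position; "ee_rot": TCP orientation; "force": force on the tool from outside, world axes, zero at the start; "moment": the same for the moment, N m; "gripper_width": finger opening in mm; "finger_force": force on a finger pad.
Only numpy, scipy, OpenCV 4.12 (cv2) and the standard library are available. Lean on these libraries where they do the work, as an engineer would, in place of code of your own. Each camera call takes 0.05 s, during which the arm holds its last target. There are 200 camera calls.

## Working session

There is one attempt and no reset: what is moved stays moved. The work goes in short steps, each a Python script; the robot and the scene stay as the last script left them, time stands still between calls to the robot, and variables do not carry over. Pictures are saved under pics/ and viewed, at most 10 in all, crops included, and the job is handed in when it is done.

```bash
mkdir -p pics; ls
cat > h.py <<'E'
import numpy as np, cv2
from workcell import env, read_state, eyes, workorder
def cam(n):
    c=eyes.camera(n); h=c["color"].shape[0]
    f=h/2/np.tan(np.radians(c["fov_y"])/2)
    c["K"]=np.array([[f,0,c["cx"]],[0,f,c["cy"]],[0,0,1]])
    c["R"]=cv2.Rodrigues(np.array(c["rvec"],float))[0]; c["t"]=np.array(c["tvec"],float).ravel()
    return c
def on_plane(c,uv,z):
    uv=np.atleast_2d(uv).astype(float)
    d=np.c_[uv,np.ones(len(uv))]@np.linalg.inv(c["K"]).T@c["R"]
    o=-c["R"].T@c["t"]
    return o+d*((z-o[2])/d[:,2])[:,None]
def cloud(c):
    v,u=np.indices(c["z_map"].shape); z=c["z_map"].astype(float)
    p=np.stack([(u-c["K"][0,2])*z/c["K"][0,0],(v-c["K"][1,2])*z/c["K"][0,0],z],-1)
    return (p-c["t"])@c["R"]
def save(c,n): cv2.imwrite(f"pics/{n}.png",cv2.cvtColor(c["color"],cv2.COLOR_RGB2BGR))
E
python3 - <<'E'
from h import *
import pickle
for n in("scene","top"):
    c=cam(n); save(c,n+"0"); pickle.dump(c,open(n+".pkl","wb")); print(n,-c["R"].T@c["t"],c["K"][0,0])
s=read_state();print(s["time"],s["ee_rot"])
E
```

```text
pics
scene [201.30075048 483.59757783 668.68499591] 391.47299129674855
top [439.50602438  52.38476089 955.83582411] 428.3038115209202
0.1 [ 9.77312963e-01  2.11799386e-01  5.65298460e-06 -6.26822157e-04]
```

View pics/scene0.png

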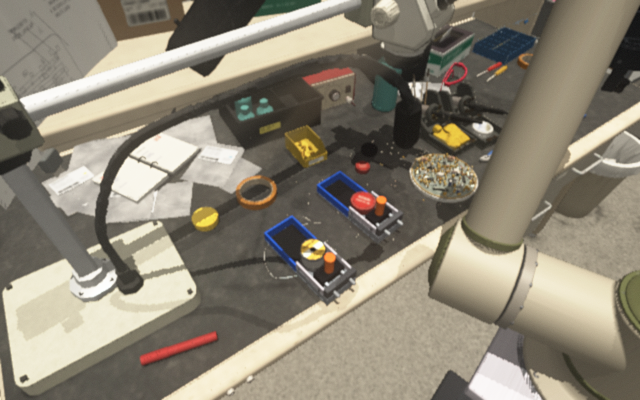

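View pics/top0.png

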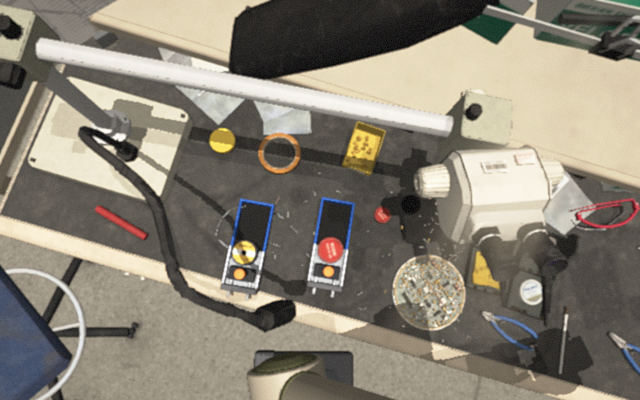

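The tin dispenser is the right-hand one in the top view (red tin at 331,248; orange knob at 329,271). The reel dispenser is to its left (knob at 239,274). The end of a black hose at (275,315) and the white boom along rows 45–125 hang over the bench, so I'll measure these and the dispenser.

Run:
```python
from h import *
import pickle
for n in("scene","top"):
    c=pickle.load(open(n+".pkl","rb")); P=cloud(c); hsv=cv2.cvtColor(c["color"],cv2.COLOR_RGB2HSV)
    o=cv2.inRange(hsv,(7,170,130),(18,255,255)); b=cv2.inRange(hsv,(105,150,60),(130,255,255)); r=cv2.inRange(hsv,(0,150,80),(5,255,255))|cv2.inRange(hsv,(172,150,80),(180,255,255))
    for nm,m in(("orange",o),("blue",b),("red",r)):
        k,L,st,ce=cv2.connectedComponentsWithStats(m)
        for i in range(1,k):
            if st[i,4]<40: continue
            q=P[(L==i)&(c["z_map"]>0)]
            if len(q)==0: continue
            print(n,nm,st[i],ce[i].round(1),np.median(q,0).round(),"zmax",np.percentile(q[:,2],90).round())
            if nm=="orange": q=q[q[:,2]>76]; print("   cap",q.mean(0).round(1) if len(q) else 0,len(q), on_plane(c,ce[i],82).round(1))
            if nm=="blue":
                ct=max(cv2.findContours((L==i).astype('u1'),0,2)[0],key=cv2.contourArea)
                w=on_plane(c,ct[:,0],28)[:,:2].astype('f4'); 
                R=cv2.minAreaRect(w); print("   rect",R,cv2.boxPoints(R).round().tolist())
    if n=="top":
        m=(c["z_map"]>0)
        # height map, 50 mm cells
        for x in range(150,750,50):
            print(x,[int(P[m&(abs(P[...,0]-x)<25)&(abs(P[...,1]-y)<25)][:,2].max(initial=-999)) for y in range(350,-400,-50)])
```

```text
scene orange [246 183  30  22  84] [264.8 197.7] [677.  96.  20.] zmax 22.0
   cap 0 0 [[634.  132.4  82. ]]
scene orange [376 196  11   9  72] [381.  200.1] [451. -18.  83.] zmax 84.0
   cap [450.8 -19.2  82.2] 70 [[450.7 -19.3  82. ]]
scene orange [324 253  12  11 100] [329.2 258. ] [441. 160.  82.] zmax 84.0
   cap [441.3 159.7  82.1] 96 [[441.  159.7  82. ]]
scene blue [317 171  49  43 531] [337.2 188.5] [579. -35.  22.] zmax 29.0
   rect ((557.0040283203125, -31.223323822021484), (84.99947357177734, 106.95585632324219), 82.44424438476562) [[498.0, -66.0], [604.0, -80.0], [616.0, 4.0], [510.0, 18.0]]
scene blue [265 216  51  51 521] [285.6 235.1] [577. 141.  23.] zmax 29.0
   rect ((548.5623779296875, 144.42906188964844), (79.09708404541016, 104.33247375488281), 81.41714477539062) [[491.0, 113.0], [594.0, 98.0], [606.0, 176.0], [503.0, 191.0]]
scene red [443  63  24  23 133] [454.7  75. ] [ 589. -637.   51.] zmax 56.0
scene red [488  62  14   9  47] [495.   65.9] [ 538. -861.   13.] zmax 16.0
scene red [355 162  15  10  97] [362.2 166.5] [ 578. -140.   15.] zmax 16.0
scene red [3
[... 1127 characters left out ...]
-753, 150, 199, 297, 333, -752, -755, -999, -8, 1, 1, 2]
300 [-753, -753, -754, -755, -999, 198, 266, 384, 426, 2, 2, 3, 4, 4, 6]
350 [-755, -755, -754, -999, -2, 398, 384, 2, 3, 4, 3, 26, 25, 27, 12]
400 [-4, 0, 1, 475, 477, 453, 397, 49, 49, 4, 16, 26, 26, 27, 113]
450 [3, 4, 4, 477, 477, 42, 5, 85, 83, 4, 14, 467, 468, 459, 110]
500 [16, 4, 427, 459, 63, 40, 4, 45, 46, 4, 428, 453, 457, 20, 40]
550 [12, 401, 426, 428, 32, 30, 3, 30, 30, 410, 443, 442, 442, 439, -999]
600 [378, 401, 400, 21, 30, 31, 4, 29, 31, 407, 439, 441, 438, 434, -999]
650 [363, 36, 4, 4, 4, 22, 397, 401, 402, 402, 456, 455, 620, 590, 283]
700 [399, 401, 401, 401, 401, 401, 422, 460, 498, 498, 589, 609, 620, 284, 284]
```

Run:
```python
from h import *
import pickle
for n in("scene","top"):
    c=pickle.load(open(n+".pkl","rb")); P=cloud(c); hsv=cv2.cvtColor(c["color"],cv2.COLOR_RGB2HSV)
    Q=P[c["z_map"]>0]; Q=Q[(Q[:,2]>100)&(Q[:,0]>180)&(Q[:,0]<640)&(Q[:,1]>-350)&(Q[:,1]<200)]
    print(n,"cells x,y: zmin-zmax")
    for x in range(180,640,40):
        row=[]
        for y in range(200,-350,-40):
            q=Q[(Q[:,0]>=x)&(Q[:,0]<x+40)&(Q[:,1]<=y)&(Q[:,1]>y-40)][:,2]
            row.append(f"{q.min():.0f}-{q.max():.0f}" if len(q)>2 else ".")
        print(x,*row)
    if n=="top":
        for u,v in((329,271),(239,274)):
            w=np.s_[v-9:v+10,u-9:u+10]; q=P[w].reshape(-1,3); hh=hsv[w].reshape(-1,3)
            g=(q[:,2]>77)&(q[:,2]<90); print(q[g].mean(0).round(1),g.sum(),(q[g].min(0)+q[g].max(0))/2,np.ptp(q[g],axis=0),np.median(hh[g],0))
s=read_state(); 
for p in((451,-19,217),(451,-19,300),(500,-28,217)):
    a=np.radians(-8.8)
    for k in (0,1):
        t=a+k*np.pi; print(p,np.round(env.ik(list(p),[np.cos(t/2),np.sin(t/2),0,0]),2))
```

```text
scene cells x,y: zmin-zmax
180 . . 100-193 187-255 184-344 177-418 362-480 472-490 . . . . . .
220 . 101-162 101-198 192-272 253-376 339-475 420-514 484-512 . . . . . .
260 . 101-165 102-199 157-262 159-371 284-477 387-511 . . . . . . .
300 . . . . . . 450-495 489-494 . . . . . .
340 . . 336-413 315-398 . . . . . . . . . .
380 462-478 434-475 325-450 313-398 . . . . . . . . . .
420 451-478 . . . . . . . . . . . . .
460 447-467 . . . . . . . . 347-424 355-414 367-375 . .
500 . . . . . . . . . 271-419 270-384 285-387 342-382 .
540 . . . . . . . 373-408 336-412 265-414 . . . .
580 . . . . . . . 376-404 333-410 270-397 285-294 . . .
620 . . . . . . . . 347-391 339-394 . 244-263 . .
top cells x,y: zmin-zmax
180 . . . . . . . . . . . . . .
220 . 142-160 145-200 193-264 262-278 . . . . . . . . .
260 . 107-162 102-199 103-258 109-343 113-406 333-426 . . . . . . .
300 . . . . 119-150 . . . . . . . . .
340 . . 384-410 324-398 . . . . . . . . . .
380 471-477 443-474 351-449 325-400 . . . . . . . . . .
420 460-478 463-475 . . . . . . . 434-467 435-468 435-462 . .
460 440-467 . . . . . . . . 353-465 399-466 399-468 . .
500 . . . . . . . . . 333-441 411-439 412-437 . .
540 . . . . . . . 371-407 343-432 333-443 432-442 430-443 390-409 .
580 . . . . . . . 380-402 373-427 347-439 406-439 407-438 392-412 .
620 . . . . . . . . 357-427 344-440 431-440 401-414 . .
[450.5 -20.4  81.6] 84 [450.18302396 -20.42098343  81.46000702] [18.09488246 18.45848207  7.72916882] [ 18. 151. 253.]
[441.3 157.4  81.2] 87 [441.47067714 157.43557801  81.09314086] [19.71221809 17.93150297  7.72001457] [ 19. 147. 252.]
(451, -19, 217) [-0.31  0.46  1.83 -0.    0.85  1.42]
(451, -19, 217) [-0.31  0.46  1.83 -0.    0.85 -1.72]
(451, -19, 300) [-0.31  0.33  1.73 -0.    1.09  1.42]
(451, -19, 300) [-0.31  0.33  1.73 -0.    1.09 -1.72]
(500, -28, 217) [-0.29  0.52  1.69 -0.    0.92  1.43]
(500, -28, 217) [-0.29  0.52  1.69 -0.    0.92 -1.71]
```

Run:
```python
import cv2,numpy as np
a=cv2.imread("pics/top0.png")[170:330,200:460]; b=cv2.imread("pics/scene0.png")[40:260,250:510]
a=cv2.resize(a,None,fx=3,fy=3); cv2.imwrite("pics/crop_top.png",a)
cv2.imwrite("pics/crop_scene.png",cv2.resize(b,None,fx=2.7,fy=2.7))
```

```text
(no output)
```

View pics/crop_top.png

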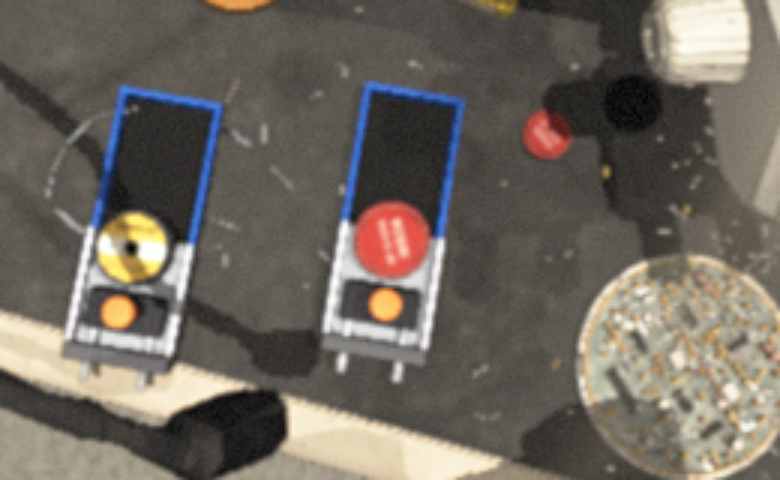

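View pics/crop_scene.png

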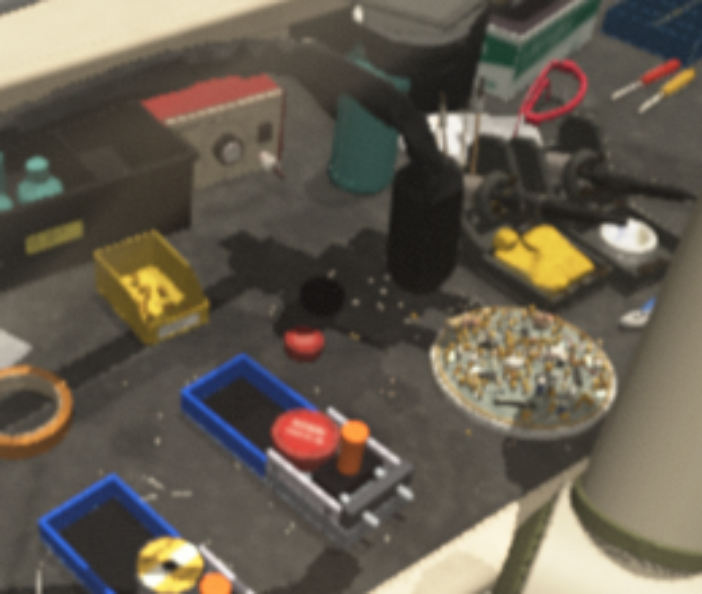

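Run:
```python
from h import *
import pickle
for n in("scene","top"):
    c=pickle.load(open(n+".pkl","rb")); P=cloud(c)[c["z_map"]>0]
    Q=P[(P[:,2]>250)&(P[:,2]<430)&(P[:,0]>325)&(P[:,0]<470)&(P[:,1]>40)&(P[:,1]<160)]
    j=-.31; lat=Q@[-np.sin(j),np.cos(j),0]; fw=Q@[np.cos(j),np.sin(j),0]
    print(n,"lamp",Q.min(0).round(),Q.max(0).round(),"lat",np.percentile(lat,[1,99]).round(),"fw",np.percentile(fw,[1,99]).round())
    Q=P[(P[:,2]>50)&(P[:,0]>100)&(P[:,0]<330)&(P[:,1]>-300)&(P[:,1]<200)]
    j=-1.359; lat=Q@[-np.sin(j),np.cos(j),0]
    for z in range(50,800,75):
        g=(Q[:,2]>z)&(Q[:,2]<z+75)
        if g.sum()>5: print(z,"arm lat",np.percentile(lat[g],[1,99]).round())
def q(a): return [np.cos(a/2),np.sin(a/2),0,0]
a=np.radians(-9.0)
for p,aa in(((176,-259,404),a-1.05),((330,-90,350),a-.3),((330,-90,262),a-.3),((400,-40,262),a)):
    s=env.ik(list(p),q(aa)); print(p,None if s is None else np.round(s,2))
```

```text
scene lamp [369.  51. 313.] [406. 118. 430.] lat [173. 225.] fw [327. 362.]
50 arm lat [117. 298.]
125 arm lat [106. 299.]
200 arm lat [193. 282.]
275 arm lat [198. 279.]
350 arm lat [198. 279.]
425 arm lat [198. 279.]
500 arm lat [198. 269.]
top lamp [369.  45. 324.] [407. 110. 430.] lat [163. 218.] fw [327. 368.]
50 arm lat [287. 302.]
125 arm lat [249. 302.]
200 arm lat [253. 285.]
275 arm lat [263. 280.]
350 arm lat [273. 280.]
(176, -259, 404) [-1.36 -0.05  1.85 -0.    1.35  1.42]
(330, -90, 350) [-0.62  0.07  1.9  -0.    1.17  1.41]
(330, -90, 262) [-0.62  0.23  2.05 -0.    0.86  1.41]
(400, -40, 262) [-0.4   0.32  1.9  -0.    0.92  1.33]
```

```bash
cat >> h.py <<'E'
from scipy.spatial.transform import Rotation as Rot
YAW=np.radians(-9.0)
def quat(yaw=YAW,tilt=0.):
    # tool down, y at yaw-90deg; tilt about the dispenser x so that the TCP leans to -y
    return (Rot.from_rotvec(tilt*np.array([np.cos(YAW),np.sin(YAW),0]))*Rot.from_quat([np.cos(yaw/2),np.sin(yaw/2),0,0])).as_quat()
def tcp(g,q,d=147): return list(np.asarray(g,float)-d*Rot.from_quat(q).apply([0,0,1]))
E
python3 - <<'E'
from h import *
from scipy.optimize import least_squares
A=[];
for x in(350,450,550):
    for z in(220,300,400,480):
        s=env.ik([x,-60,z],quat())
        if s is not None: A.append((np.hypot(x,60),x,z,*s))
A=np.array(A)
r=np.cos(A[:,3])*A[:,1]-60*np.sin(A[:,3]); lat=-np.sin(A[:,3])*A[:,1]-60*np.cos(A[:,3])
def F(p): 
    a,b,L1,L2,e=p; J2=A[:,4];J=J2+A[:,5]
    return np.r_[a+L1*np.sin(J2)+L2*np.sin(J)+e*np.cos(J)-r, b+L1*np.cos(J2)+L2*np.cos(J)-e*np.sin(J)-A[:,2]]
f=least_squares(F,[0,100,500,400,0]); a,b,L1,L2,e=f.x
print(f.x.round(1),abs(f.fun).max(),lat.round(1), "J-sum",(A[:,4]+A[:,5]+A[:,7]).round(2)[:3])
K=np.array([450.6,-19.8,72])
for t in(0,.17,.26,-.17):
    q=quat(tilt=t)
    for trav in(0,60):
        k=K+trav*np.array([np.cos(YAW),np.sin(YAW),0]); p=tcp(k,q); s=np.array(env.ik(p,q))
        el=[L1*np.sin(s[1])+a,L1*np.cos(s[1])]; 
        c,sn=np.cos(s[0]),np.sin(s[0]); lamp=np.array([[406,60],[390,48],[369,60]])
        print(t,trav,np.round(p),s.round(2),"elbow fw",round(el[0]),"wrist fw",round(el[0]+L2*np.sin(s[1]+s[2])),"dz elbow->wrist",round(L2*np.cos(s[1]+s[2])),"lamp fw/lat",(lamp@np.array([[c,-sn],[sn,c]])).round().tolist())
E
```

```text
[ -0.   46.  537.1 350.8 103. ] 1.290345608140342e-11 [117.5 117.5 117.5 117.5 117.5 117.5 117.5 117.5 117.5 117.5 117.5 117.5] J-sum [3.14 3.14 3.14]
0 0 [451. -20. 219.] [-0.31  0.46  1.83 -0.    0.85  1.42] elbow fw 239 wrist fw 503 dz elbow->wrist -231 lamp fw/lat [[369.0, 180.0], [357.0, 164.0], [334.0, 169.0]]
0 60 [510. -29. 219.] [-0.29  0.53  1.66 -0.    0.94  1.44] elbow fw 273 wrist fw 557 dz elbow->wrist -206 lamp fw/lat [[372.0, 173.0], [360.0, 157.0], [337.0, 163.0]]
0.17 0 [447. -44. 217.] [-0.4   0.46  1.84  0.21  0.89  1.19] elbow fw 240 wrist fw 501 dz elbow->wrist -234 lamp fw/lat [[351.0, 212.0], [341.0, 195.0], [317.0, 198.0]]
0.17 60 [506. -54. 217.] [-0.37  0.54  1.67  0.2   0.98  1.24] elbow fw 275 wrist fw 556 dz elbow->wrist -209 lamp fw/lat [[357.0, 202.0], [347.0, 185.0], [323.0, 188.0]]
0.26 0 [445. -57. 214.] [-0.44  0.47  1.84  0.31  0.93  1.08] elbow fw 244 wrist fw 502 dz elbow->wrist -237 lamp fw/lat [[341.0, 228.0], [332.0, 210.0], [308.0, 212.0]]
0.26 60 [504. -67. 214.] [-0.41  0.54  1.68  0.3   1.01  1.15] elbow fw 278 wrist fw 557 dz elbow->wrist -213 lamp fw/lat [[349.0, 216.0], [339.0, 198.0], [315.0, 201.0]]
-0.17 0 [454.   5. 217.] [-0.22  0.47  1.81 -0.23  0.86  1.66] elbow fw 245 wrist fw 509 dz elbow->wrist -231 lamp fw/lat [[383.0, 147.0], [370.0, 132.0], [347.0, 139.0]]
-0.17 60 [514.  -5. 217.] [-0.21  0.55  1.65 -0.21  0.94  1.64] elbow fw 279 wrist fw 563 dz elbow->wrist -206 lamp fw/lat [[384.0, 144.0], [371.0, 129.0], [348.0, 136.0]]
```

Run:
```python
from h import *
import pickle
for n in("scene","top"):
    c=pickle.load(open(n+".pkl","rb")); P=cloud(c)[c["z_map"]>0]
    for lo,hi in((200,300),(300,360),(360,420),(420,500)):
        Q=P[(P[:,2]>lo)&(P[:,2]<hi)&(P[:,0]>400)&(P[:,0]<560)&(P[:,1]<-60)&(P[:,1]>-260)]
        if len(Q)>5:
            d=np.hypot(Q[:,0]-506,Q[:,1]+71); i=np.argsort(d)[min(5,len(d)-1)]; print(n,lo,len(Q),Q[i].round(),d[i].round())
env.goto([176,-259,404],quat(YAW-1.05)); print(read_state()["time"])
env.goto([330,-90,350],quat(YAW-.3)); print(read_state()["time"])
c=cam("scene"); save(c,"s1"); pickle.dump(c,open("s1.pkl","wb"));c=cam("top"); pickle.dump(c,open("t1.pkl","wb"))
s=read_state(); P=cloud(c)[c["z_map"]>0]; j=s["qpos"][0]; print(np.round(s["qpos"],2),np.round(s["force"],1))
Q=P[(P[:,2]>250)&(P[:,0]>100)&(P[:,1]<60)&(P[:,0]<420)]
lat=-np.sin(j)*Q[:,0]+np.cos(j)*Q[:,1]; fw=np.cos(j)*Q[:,0]+np.sin(j)*Q[:,1]
for f in range(50,450,40):
    g=(fw>f)&(fw<f+40)&(lat<250)
    if g.sum()>5: print(f,"lat",np.percentile(lat[g],[1,99]).round(),"z",np.percentile(Q[g,2],[1,99]).round())
```

```text
scene 200 312 [ 554. -180.  293.] 119.0
scene 300 754 [ 517. -165.  345.] 94.0
scene 360 1881 [ 554. -122.  395.] 70.0
scene 420 24 [ 489. -186.  421.] 116.0
top 300 224 [ 513. -165.  347.] 94.0
top 360 1650 [ 552. -122.  388.] 68.0
top 420 5569 [ 530. -164.  422.] 96.0
1.55
2.4833
[-0.62  0.07  1.9  -0.    1.17  1.41] [ 0.   0.  -0.5]
210 lat [177. 178.] z [419. 452.]
250 lat [130. 206.] z [271. 503.]
290 lat [ 87. 210.] z [271. 494.]
330 lat [ 61. 207.] z [270. 479.]
```

View pics/s1.png

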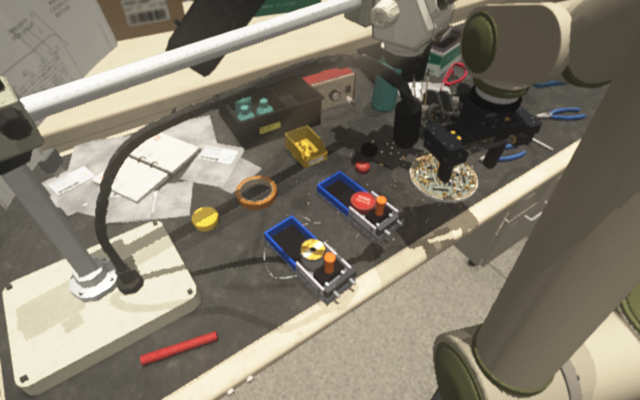

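The picture shows the gripper at (480,130) and above it a wrist joint whose cap (480,45) sticks out towards the lamp side. I'll measure the wrist's width before going in.

Run:
```python
from h import *
import pickle
s=read_state(); j=s["qpos"][0]; p=s["position"]
for n in("s1","t1"):
    c=pickle.load(open(n+".pkl","rb")); c0=pickle.load(open({"s1":"scene","t1":"top"}[n]+".pkl","rb"))
    ch=(c["z_map"]>0)&((c0["z_map"]-c["z_map"]>15)|(c0["z_map"]==0))
    Q=cloud(c)[ch]; lat=-np.sin(j)*Q[:,0]+np.cos(j)*Q[:,1]; fw=np.cos(j)*Q[:,0]+np.sin(j)*Q[:,1]
    print(n,"tcp fw",np.cos(j)*p[0]+np.sin(j)*p[1])
    for z in range(200,800,40):
        g=(Q[:,2]>z)&(Q[:,2]<z+40)
        if g.sum()>5: print(z,"lat-117",(np.percentile(lat[g],[1,99])-117.5).round(),"fw",np.percentile(fw[g],[1,99]).round(), g.sum())
```

```text
s1 tcp fw 321.4179116230063
200 lat-117 [-44. 168.] fw [-39. 336.] 2171
240 lat-117 [-12. 162.] fw [-33. 341.] 2712
280 lat-117 [-14. 173.] fw [-30. 565.] 4181
320 lat-117 [  0. 162.] fw [-28. 346.] 4156
360 lat-117 [  6. 342.] fw [-25. 371.] 4503
400 lat-117 [ 58. 162.] fw [-22. 359.] 6124
440 lat-117 [  1. 162.] fw [-15. 349.] 9459
480 lat-117 [ 27. 162.] fw [ -1. 303.] 9211
520 lat-117 [ 41. 162.] fw [ 17. 206.] 4155
560 lat-117 [146. 160.] fw [44. 64.] 194
t1 tcp fw 321.4179116230063
240 lat-117 [-59. 637.] fw [278. 886.] 282
280 lat-117 [-83. 563.] fw [275. 894.] 1278
320 lat-117 [-16. 718.] fw [289. 964.] 10
360 lat-117 [ 21. 676.] fw [279. 940.] 64
400 lat-117 [-42. 646.] fw [243. 657.] 521
440 lat-117 [-55.  70.] fw [259. 364.] 6497
480 lat-117 [ 44. 219.] fw [263. 638.] 1171
520 lat-117 [192. 256.] fw [649. 688.] 6
560 lat-117 [ 48. 178.] fw [651. 691.] 7
600 lat-117 [ 70. 116.] fw [672. 700.] 6
```

```bash
cat > clr.py <<'E'
from h import *
import pickle
from scipy.spatial import cKDTree
L1,L2,E_=537.1,350.8,103.0; H=150.
def rz(j): return Rot.from_euler('z',j).as_matrix()
def ry(j): return Rot.from_euler('y',j).as_matrix()
def link4(q):
    # pose of forearm link after J4 (z along forearm, x 'e' direction); height of the shoulder only enters as a common shift
    R=rz(q[0])@ry(q[1]+q[2]); o=rz(q[0])@np.array([L1*np.sin(q[1]),117.5,H+L1*np.cos(q[1])])+R@np.array([E_,0,0])
    return R@rz(q[3]),o
def clouds():
    A=[];O=[]
    s=np.array([-0.62,0.07,1.9,0,1.17,1.41])
    q=np.array(env.ik([330,-90,350],quat(YAW-.3)))
    for n,m in(("s1","scene"),("t1","top")):
        c=pickle.load(open(n+".pkl","rb")); c0=pickle.load(open(m+".pkl","rb"))
        ch=((c["z_map"]>0)&((c0["z_map"]-c["z_map"]>15)|(c0["z_map"]==0))).astype('u1'); ch=cv2.erode(ch,np.ones((3,3)))>0
        Q=cloud(c)[ch]; j=q[0]; lat=-np.sin(j)*Q[:,0]+np.cos(j)*Q[:,1]-117.5; fw=np.cos(j)*Q[:,0]+np.sin(j)*Q[:,1]
        g=(fw>150)&(fw<400)&(lat>-80)&(lat<130)&(Q[:,2]>385)&(Q[:,2]<720); A.append(Q[g])
        P=cloud(c0)[c0["z_map"]>0]; O.append(P[(P[:,2]>240)&(P[:,2]<600)&(P[:,0]>330)&(P[:,1]>-400)&(P[:,1]<400)&(P[:,0]<800)])
    R,o=link4(q); return (np.vstack(A)-o)@R, np.vstack(O)
E
python3 - <<'E'
from clr import *
A,O=clouds(); print(len(A),A.min(0).round(),A.max(0).round(),len(O))
for z in range(-100,450,50):
    g=(A[:,2]>z)&(A[:,2]<z+50)
    if g.sum()>20: print(z,"x",np.percentile(A[g,0],[1,99]).round(),"y",np.percentile(A[g,1],[1,99]).round(),g.sum())
T=cKDTree(O); K=np.array([450.6,-19.8,72])
ax=np.array([np.cos(YAW),np.sin(YAW),0]); ay=np.array([-np.sin(YAW),np.cos(YAW),0])
for tx in(0,.15,.3):
  for ty in(-.3,0,.3):
    q=(Rot.from_rotvec(ty*ay)*Rot.from_quat(quat(tilt=tx))).as_quat(); out=[]
    for tr in(0,60):
        s=env.ik(tcp(K+tr*ax,q),q)
        if s is None: out.append(None); continue
        R,o=link4(s); W=A@R.T+o; d,i=T.query(W); k=np.argsort(d)[5]; out.append((d[k].round(),O[i[k]].round().tolist(),W[k].round().tolist()))
    print(tx,ty,out)
E
```

```text
19579 [-29. -58. 156.] [ 77.  70. 402.] 82372
150 x [-22.  46.] y [17. 52.] 2310
200 x [-23.  62.] y [-2. 60.] 4133
250 x [-26.  58.] y [27. 60.] 2916
300 x [-28.  61.] y [-28.  69.] 5872
350 x [-28.  58.] y [-55.  70.] 4341
0 -0.3 [(np.float64(1.0), [398.0, 50.0, 337.0], [398.0, 50.0, 337.0]), (np.float64(1.0), [371.0, 70.0, 353.0], [371.0, 69.0, 353.0])]
0 0 [(np.float64(1.0), [406.0, 57.0, 333.0], [406.0, 57.0, 333.0]), (np.float64(5.0), [403.0, 64.0, 353.0], [407.0, 62.0, 355.0])]
0 0.3 [(np.float64(9.0), [406.0, 61.0, 340.0], [415.0, 59.0, 342.0]), (np.float64(42.0), [575.0, -116.0, 371.0], [584.0, -98.0, 335.0])]
0.15 -0.3 [(np.float64(7.0), [376.0, 52.0, 322.0], [371.0, 47.0, 321.0]), (np.float64(3.0), [389.0, 54.0, 348.0], [389.0, 51.0, 350.0])]
0.15 0 [(np.float64(6.0), [391.0, 47.0, 332.0], [390.0, 42.0, 335.0]), (np.float64(28.0), [401.0, 56.0, 342.0], [421.0, 39.0, 352.0])]
0.15 0.3 [(np.float64(28.0), [406.0, 53.0, 328.0], [426.0, 36.0, 337.0]), (np.float64(27.0), [577.0, -159.0, 336.0], [571.0, -137.0, 323.0])]
0.3 -0.3 [(np.float64(32.0), [384.0, 47.0, 330.0], [379.0, 18.0, 343.0]), (np.float64(37.0), [395.0, 54.0, 350.0], [399.0, 22.0, 368.0])]
0.3 0 [(np.float64(32.0), [394.0, 50.0, 339.0], [395.0, 19.0, 348.0]), (np.float64(33.0), [515.0, -172.0, 328.0], [495.0, -153.0, 311.0])]
0.3 0.3 [(np.float64(30.0), [515.0, -172.0, 328.0], [497.0, -157.0, 310.0]), (np.float64(6.0), [569.0, -180.0, 286.0], [571.0, -174.0, 287.0])]
```

```bash
cat >> clr.py <<'E'
K=np.array([450.6,-19.8,74]); AX=np.array([np.cos(YAW),np.sin(YAW),0]); QG=quat(tilt=.25)
E
python3 - <<'E'
from clr import *
A,O=clouds(); T=cKDTree(O)
def clear(a,b):
    m=(1e9,)
    for u in np.linspace(0,1,9):
        R,o=link4(np.array(a)*(1-u)+np.array(b)*u); d,i=T.query(A@R.T+o); k=np.argsort(d)[5]
        if d[k]<m[0]: m=(d[k].round(),O[i[k]].round().tolist(),round(u,2))
    return m
cur=np.array(read_state()["qpos"])
P={n:np.array(env.ik(tcp(K+np.array(v)*1.0,QG),QG)) for n,v in dict(far=(-60,-45,45),hov=(0,0,45),g=(0,0,0)).items()}
E=np.array(env.ik(tcp(K+63*AX,QG),QG)); U=np.array(env.ik(tcp(K+63*AX+[0,0,45],QG),QG))
seq=[cur,P["far"],P["hov"],P["g"],E,U]
for a,b in zip(seq,seq[1:]): print(b.round(2),clear(a,b))
E
```

```text
[-0.61  0.32  1.91  0.26  1.03  0.97] (np.float64(73.0), [491.0, -169.0, 376.0], np.float64(1.0))
[-0.44  0.39  1.79  0.28  1.05  1.14] (np.float64(34.0), [383.0, 64.0, 375.0], np.float64(1.0))
[-0.44  0.47  1.84  0.3   0.93  1.1 ] (np.float64(24.0), [395.0, 46.0, 328.0], np.float64(1.0))
[-0.4   0.54  1.67  0.29  1.01  1.16] (np.float64(24.0), [395.0, 46.0, 328.0], np.float64(0.0))
[-0.4   0.47  1.62  0.27  1.12  1.2 ] (np.float64(12.0), [513.0, -165.0, 347.0], np.float64(1.0))
```

Run:
```python
from clr import *
def st(n): s=read_state(); print(n,round(s["time"],2),np.round(s["position"]),"F",np.round(s["force"],1),"w",round(s["gripper_width"],1),"ff",np.round(s["finger_force"],1))
env.goto(tcp(K+[-60,-45,45],QG),QG); env.grip(56); st("far")
env.line_to(tcp(K+[0,0,45],QG)); st("hov")
env.line_to(tcp(K,QG),v=100); st("down")
c=cam("scene"); save(c,"s2a"); a=c["color"][130:290,290:510]; cv2.imwrite("pics/s2.png",cv2.cvtColor(cv2.resize(a,None,fx=3.4,fy=3.4),cv2.COLOR_RGB2BGR))
```

```text
far 3.73 [ 385. -101.  261.] F [-0.2  0.2 -0.1] w 55.8 ff 0.0
hov 4.38 [445. -56. 261.] F [-0.  -0.7  0.6] w 55.9 ff 0.0
down 4.97 [445. -56. 217.] F [-0.1 -0.5  0.8] w 56.0 ff 0.0
```

View pics/s2.png

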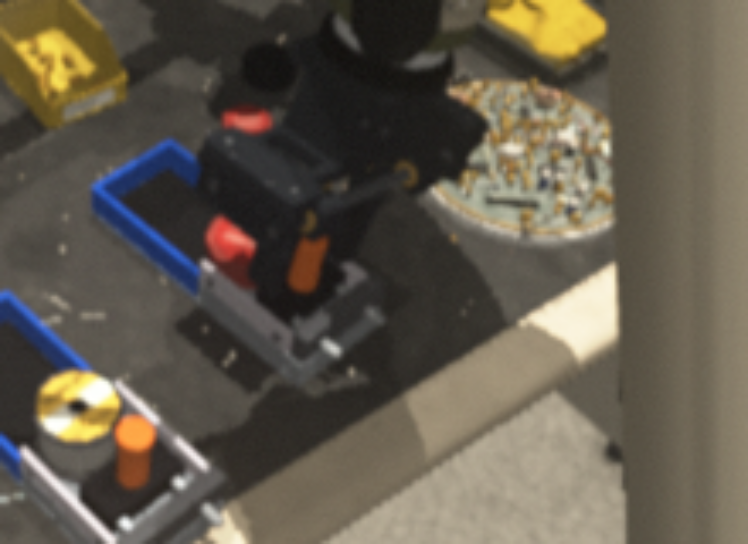

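The open fingers straddle the orange knob (crop 308,262), and nothing is touching. Next I grip, push and check.

Run:
```python
from clr import *
def st(n): s=read_state(); print(n,round(s["time"],2),np.round(s["position"],1),"F",np.round(s["force"],1),"w",round(s["gripper_width"],1),"ff",np.round(s["finger_force"],1))
env.grip(5); st("grip")
env.line_to(tcp(K+30*AX,QG),v=60); st("30")
env.line_to(tcp(K+58*AX,QG),v=60); st("58")
c=cam("scene"); a=c["color"][130:290,290:510]; cv2.imwrite("pics/s3.png",cv2.cvtColor(cv2.resize(a,None,fx=3.4,fy=3.4),cv2.COLOR_RGB2BGR))
for d in(60,61,62,63):
    env.line_to(tcp(K+d*AX,QG),v=30); st(d)
    if abs(np.dot(read_state()["force"],AX))>22: break
```

```text
grip 5.64 [444.9 -57.  216.2] F [ -5.5 -14.1  -3.4] w 22.6 ff 27.8
30 6.29 [474.2 -61.5 216.1] F [ -6.9 -11.4  -0.7] w 22.4 ff 27.9
58 6.91 [501.5 -65.7 216.1] F [ -7.7 -11.    0.8] w 22.6 ff 28.0
60 7.21 [503.4 -66.1 216.1] F [ -9.1 -10.5   0.3] w 22.6 ff 28.0
61 7.46 [504.3 -66.2 216.1] F [ -8.8 -10.6   1.5] w 22.6 ff 28.0
62 7.71 [505.1 -66.3 216.1] F [-10.4 -10.5   2.7] w 22.7 ff 28.0
63 7.96 [505.5 -66.3 216. ] F [-14.9 -12.6   4.4] w 22.3 ff 28.2
```

View pics/s3.png

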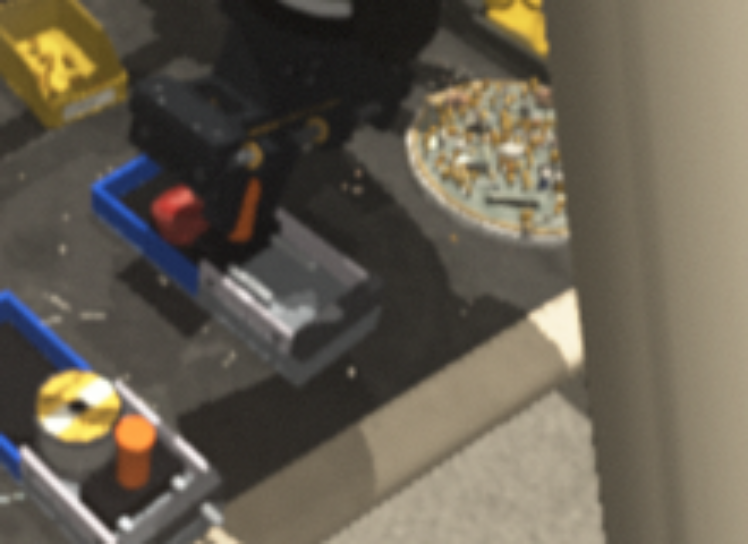

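The slide is forward, the tin is in the tray (crop 180,215), and the force climbs sharply, which means the end stop. I'll press 1 mm more, let go and look.

Run:
```python
from clr import *
def st(n): s=read_state(); print(n,round(s["time"],2),np.round(s["position"],1),"F",np.round(s["force"],1),"w",round(s["gripper_width"],1),"ff",np.round(s["finger_force"],1))
env.line_to(tcp(K+64*AX,QG),v=30); st(64)
env.grip(60); st("open"); env.wait(.7)
env.line_to(tcp(K+62*AX+[0,0,15],QG),v=60); st("up")
for n in("scene","top"):
    c=cam(n); P=cloud(c); hsv=cv2.cvtColor(c["color"],cv2.COLOR_RGB2HSV)
    o=cv2.inRange(hsv,(7,130,100),(22,255,255))>0; g=o&(P[...,2]>77)&(P[...,2]<90)
    for y in(-20,158):
        q=P[g&(abs(P[...,1]-y)<40)]; print(n,y,q.mean(0).round(1) if len(q) else None,len(q))
    r=((hsv[...,0]<6)|(hsv[...,0]>171))&(hsv[...,1]>140)&(hsv[...,2]>60)&(abs(P[...,1]+35)<60)&(P[...,0]>450)&(P[...,0]<640)
    print("tin",P[r].mean(0).round(),np.percentile(P[r][:,2],[5,95]).round(),r.sum())
    if n=="scene": a=c["color"][130:290,290:510]; cv2.imwrite("pics/s4.png",cv2.cvtColor(cv2.resize(a,None,fx=3.4,fy=3.4),cv2.COLOR_RGB2BGR))
```

```text
64 8.21 [506.  -66.4 215.9] F [-19.6 -11.    6. ] w 22.5 ff 28.6
open 8.91 [508.2 -65.7 216.4] F [ 0.1 -0.5  0.2] w 59.7 ff 0.0
up 10.01 [506.1 -65.4 231.9] F [ 0.5  0.1 -0.3] w 59.7 ff 0.0
scene -20 [451.2 -19.5  82.2] 72
scene 158 [441.9 158.6  82.3] 102
tin [545. -27.  27.] [14. 28.] 246
top -20 None 0
top 158 [441.4 157.5  81.1] 85
tin [568. -33.  34.] [  5. 165.] 66
```

View pics/s4.png

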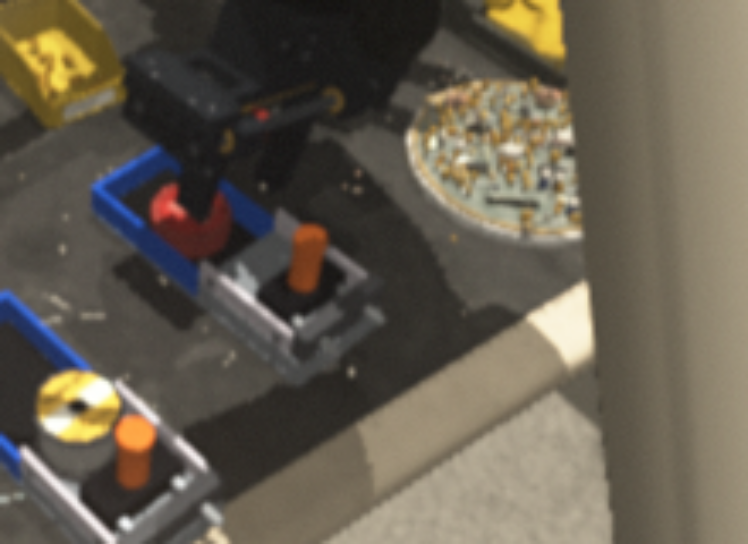

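The knob is back home at (451,-20), the tin lies in the tray (crop 190,220), and the reel's slide has not moved. The gripper is clear.

```bash
python3 -c "
from h import *
print(workorder.job_done())"
```

```text
the job is handed in; nothing more can be done
None
```

I pushed the flux tin's slide to its end stop and the tin dropped into the blue tray. When I let go, the spring returned the slide home. The solder reel's slide did not move, and I handed the job in at about 10 s on the robot's clock.

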